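# Unpin the sample chest and pack its bow-topped box

### The arm

A 6-joint arm with a two-finger parallel gripper is mounted at the origin on the work surface; the furniture and walls round the work are solid. World frame = base frame: x ahead of the robot, y to its left, z up, the work surface at z = 0. Lengths are in mm, angles in rad, forces in N, time in s.
With the tool pointing down it reaches from about 300 to 775 mm from the base axis. Payload 14.6 kg.
Tool frame: the origin (TCP) lies between the finger pads; the fingertips stand manip.finger_overhang ahead of it and the grasp point (between the pads) lies 2 mm behind it (manip.finger_overhang is the distance from the TCP to the fingertips, in mm); z points along the fingers, y is the direction in which the jaws open and shut (so a half turn about z gives the same grasp; the last joint's range is limited). The gripper opens to 94 mm and grips with 3 to 60 N. Pads are 16 mm wide; open, the fingers measure 119 mm over their backs; the gripper's body (75 mm by 177 mm) begins 78 mm behind the grasp point.
Start: joints at [-1.406, 0.3, 1.521, -0, 1.321, -0.067], TCP at [126.345, -535.282, 222.446] pointing down, gripper open.
Joint ranges: [-3.03, 3.03], [-0.79, 2.21], [0.23, 2.52], [-1.04, 4.18], [0, 3.07], [-2.55, 2.55]. Speed limits (rad/s): [2.22, 2.22, 2.57, 3.14, 3.14, 3.14].

### API

Orientations are given as [roll, pitch, yaw] about the fixed x, y, z axes, in that order (R = Rz(yaw) Ry(pitch) Rx(roll)).
In Python, from cell import manip gives the robot as it stands.
- The arm moves only by the tool drive_tool, never from a script. Its argument "steps" is a list of rows, each an object with "delta_pos": the shift along the world's x, y, z in mm, a list of three; "yaw": the turn about the world's z in rad; "hand": the finger opening in mm, from 0 to 94. A call has 1 to 5 rows; each row shifts and turns the commanded pose from where the row before left it; what a row does not reach is not made up. A row lasts 1/12 s, in which the tool goes at most 41.7 mm and 7.16 degrees, less where a joint would pass 70% of its speed; a pose out of reach is approached as far as the arm can. A call is refused whole if a number of a shift passes 41.7 or a number of a turn 0.125, either way. A call with a gripper value outside its range is refused whole. The fingers move at their own pace and stop on an object; "squeeze" is the grip in N (left out, the last holds). Time passes only in rows, so rows that do not move let the fingers close. It gives the time, the measured TCP pose, the force and the opening at its end, in the units of the state.
- manip.read_state(): the state, without advancing time (a new reading comes with each control period).
- manip.camera(name): name is "scene" or "top" or "wrist"; returns a dict with "frame" (420x560x3 uint8, red, green, blue), "range_z" (420x560 float32, mm along the optical axis (not along the pixel's ray), 0 where there is no reading), "intrinsics" (3x3 intrinsics, pixels), "position" and "attitude" of the camera in the world. Camera axes: x right, y down, z forward; pixel columns grow to the right and rows downward; lengths in mm; the calibration is good to about 2 mm. A picture is of the moment at which its call begins.
- manip.sign_off(): hands the job in, once; it reports no verdict.
The state is a dict: "clock": time; "joints": joint angles; "qd": joint speeds; "effort": joint torques, N m; "eef_pos": TCP position; "eef_rot": TCP orientation; "wrist_force": force on the tool from outside, world axes, zero at the start; "moment": the same for the moment, N m; "finger_gap": finger opening in mm.
Only numpy, scipy, OpenCV 4.12 (cv2) and the standard library are available. Lean on these libraries where they do the work, as an engineer would, in place of code of your own. Each camera call takes 0.05 s, during which the arm holds its last target.

### The job

The mailing carton on the table is waiting for its little bow-topped box, which is kept in the pinned wooden sample chest. Pull the retaining pin out of the hasp staple and lay it on the table clear of chest and carton, swing the lid right up until it stands open by itself, then lift out the bow-topped box and set it down upright, without dropping it, on the floor of the carton. Keep the box upright on the way, leave the round tin in the chest, and do not disturb the other things on the table.

Things in the scene. Friction and masses are not known exactly. Their poses are not given: they have to be found in the camera images.
- pin_grip (a point): centre of the steel retaining pin's ribbed round grip (18 mm diameter, 28 mm long). Own y axis runs along the pin to its nose: 8 mm shank from 14 to 70 mm along +y; hexagon end, 22 mm across flats, from 14 to 18 mm along -y. 50 g. At the start it lies level along the chest's y, 28 mm above the lid's top, and slides out freely along -y; the nose is clear of staple and hasp after 60 mm.
- staple (a point): centre of the staple's eye, a loop of 6 mm steel bar (12 x 12 mm inside) fixed to the chest 22 mm in front of its front face, near its right end. It stands up through the slotted steel hasp leaf (36 mm wide) of the lid; the pin passes through it along the chest's y axis on top of the leaf and so holds the lid down. Leaf and bracket reach 48 mm in front of the front face.
- lid_handle (a point): centre of the bar of the lid's pull handle: steel bar, 11 mm diameter, 90 mm long along the chest's y axis, 35 mm above the lid's top face, on the left half of the lid, 128 mm in front of the hinge line; its posts stand 38 mm either side of this point. Moves with the lid; a gripper pinching it may stay vertical, the round bar turns in the pads.
- lid_hinge (a point): point on the lid's hinge line at the middle of the chest's rear top edge; its y axis is the hinge line. At the closed lid the bar of the handle lies 128 mm in front of it (-x) and 45 mm above it.
- lid (a joint): angle of the lid in rad: 0 closed, 1.57 upright, stop at 1.92. Stiff friction hinge: the lid (0.32 kg, 154 x 239 x 10 mm wood) stays wherever it is left; at the handle it takes about 5 N to raise. Standing upright, its hasp reaches 280 mm above the table.
- chest: pale wooden sample chest, fixed, 150 (x) x 235 (y) x 80 mm high, 91 mm with its lid; origin at the centre of its underside, x from its front (hasp, facing the robot) to its back (hinges), z up. Walls 9 mm, floor 8 mm. A low partition at y = 0 (6 mm thick, its top 28 mm above the table) makes two bays of 132 (x) x 105 mm (y): one holds the bow-topped box, one the tin.
- gift_center (a point): small square-sided brown box with a red bow on top: body 50 mm (own x) x 62 mm (own y) x 55 mm high, the soft bow 11 mm more; this point is the centre of the body, 27.5 mm above its underside. About 50 g. It stands in either bay of the chest, its own x axis nearly along the chest's y axis.
- tin_center (a point): round biscuit tin, 66 mm diameter, 57 mm high, standing in the other bay; this point is its centre, half-way up. It stays there.
- carton: open white cardboard mailing carton, empty, fixed, 120 (x) x 125 (y) x 50 mm high, walls and floor 4 mm, so 112 x 117 mm inside; origin at the centre of its underside, z up.
- tape_roll: roll of tape lying flat, 72 mm diameter, 25 mm high, bystander; origin under its centre.
- tie_jar: jar of gold ties, 75 mm diameter, 105 mm high, bystander; origin under its centre.
- gift_box: the same bow-topped box; origin under its centre.
- carton_floor (a point): centre of the carton's inner floor, 4 mm above the table, axes as the carton's.
- gold_roll: small roll of gold ribbon lying flat, 54 mm diameter, 14 mm high, bystander; origin under its centre.

How it is judged:
By the outcome, as a careful person would: the job done as asked, in the order asked, and still so for the second after the job is handed in, with the robot touching nothing.
It also fails if it takes over 69 s, if anything falls off the work surface, if the arm or the gripper's body presses on something with over 40 N, if the wrist force passes 120 N, or if a joint passes its speed limit or range.

## Working session

There is one attempt and no reset: what is moved stays moved. The work goes in short steps, Python scripts to look and compute and a tool call to move; the robot and the scene stay as the last step left them, time stands still between calls to the robot, and variables do not carry over. Pictures are saved under pics/ and viewed, and the job is handed in when it is done.

Besides the shell and the picture viewer there is one more tool, called after ">>>" by a JSON object that holds its "method" and its "body". drive_tool: Moves the arm, as the interface text tells. Its arguments: {"type":"object","properties":{"steps":{"type":"array"},"squeeze":{"type":"number"}},"required":["steps"]}

```bash
ls; mkdir -p pics; cat > h.py <<'E'
import numpy as np, cv2
from cell import manip
def snap(name,out):
    c=manip.camera(name); cv2.imwrite(f'pics/{out}.png',c['frame'][:,:,::-1]); np.savez(f'pics/{out}.npz',**{k:np.array(v) for k,v in c.items()}); return c
E
python3 - <<'E'
from h import *
for n in ['scene','top','wrist']:
    c=snap(n,n+'0'); print(n,c['intrinsics'],c['position'],c['attitude'])
print(manip.read_state(), manip.finger_overhang)
E
```

```text
pics
scene [[455.09955911   0.         270.64645918]
 [  0.         455.09955911 206.61572898]
 [  0.           0.           1.        ]] [-562.79201062  670.74662605  791.37773423] [-2.09407362  0.01070931 -2.09256059]
top [[538.37265396   0.         289.40804655]
 [  0.         538.37265396 218.1556595 ]
 [  0.           0.           1.        ]] [ 259.28147084   55.67517197 1517.30455709] [-2.98387934 -0.00960957 -1.56940491]
wrist [[321.51162498   0.         281.69005991]
 [  0.         321.51162498 209.25373662]
 [  0.           0.           1.        ]] [ 196.02365857 -519.04333727  384.71194091] [ 2.88916119e+00  4.98087330e-04 -1.33916652e+00]
{'clock': 0.15, 'joints': array([-1.40560775e+00,  3.00350555e-01,  1.52141354e+00, -8.00234953e-06,
        1.32071270e+00, -6.65961980e-02]), 'qd': array([-0.00049148, -0.00254524, -0.00144441,  0.00066558,  0.00053503,
       -0.00067732]), 'effort': array([-2.12383279e-04, -5.31961763e+01, -3.52821529e+01,  7.07698544e-02,
        2.36335321e-02, -6.60624869e-05]), 'eef_pos': array([ 126.31092098, -535.11524278,  222.02332918]), 'eef_rot': array([-3.14070996e+00, -5.11022444e-05,  2.31786734e-01]), 'wrist_force': array([0.3708672, 0.082329 , 1.6701146]), 'moment': array([-0.02884963,  0.00090259,  0.00591916]), 'finger_gap': 93.86712603855999} 17.0
```

View pics/top0.png

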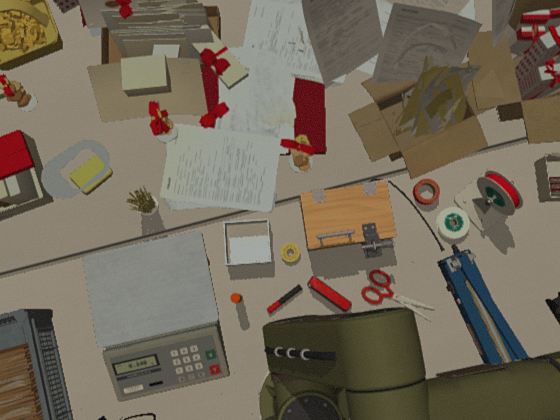

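View pics/scene0.png

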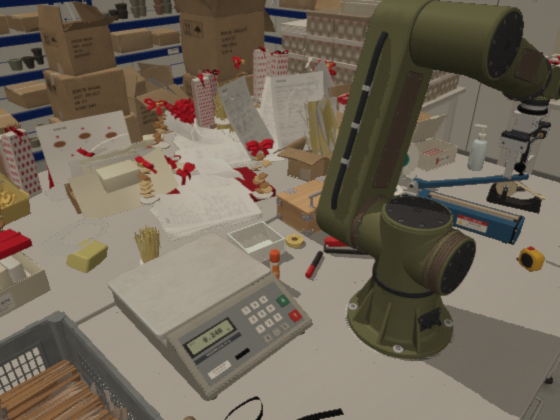

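The top view shows the chest at about (350,215) with its handle at (337,240) and hasp and pin at (374,240), the carton at (247,242) and the gold roll at (290,253). I'll zoom in and take 3D points.

```bash
cat >> h.py <<'E'
from scipy.spatial.transform import Rotation as Ro
def load(o): return dict(np.load(f'pics/{o}.npz'))
def pts(c):
    K=c['intrinsics'];z=c['range_z'];h,w=z.shape
    u,v=np.meshgrid(np.arange(w),np.arange(h))
    d=np.stack([(u-K[0,2])/K[0,0]*z,(v-K[1,2])/K[1,1]*z,z],-1)
    P=d@Ro.from_euler('xyz',c['attitude']).as_matrix().T+c['position']
    P[z<=0]=np.nan
    return P
def plane(c,u,v,h):
    K=c['intrinsics'];d=Ro.from_euler('xyz',c['attitude']).as_matrix()@np.array([(u-K[0,2])/K[0,0],(v-K[1,2])/K[1,1],1])
    p=c['position'];return p+d*(h-p[2])/d[2]
def proj(c,P):
    K=c['intrinsics'];q=Ro.from_euler('xyz',c['attitude']).as_matrix().T@(np.array(P)-c['position']);return K[0,0]*q[0]/q[2]+K[0,2],K[1,1]*q[1]/q[2]+K[1,2]
E
python3 - <<'E'
from h import *
c=load('top0');P=pts(c)
x0,y0,x1,y1=210,160,460,300
cv2.imwrite('pics/topz.png',cv2.resize(c['frame'][y0:y1,x0:x1,::-1],None,fx=3.2,fy=3.2,interpolation=cv2.INTER_CUBIC))
for (u,v) in [(350,205),(337,240),(374,240),(340,282),(247,245),(290,253),(426,190),(453,225),(375,228),(374,249),(390,255)]: print(u,v,P[v,u].round(1))
m=(abs(P[...,2]-91)<5); m[:160]=0;m[270:]=0;m[:,:290]=0;m[:,405:]=0
n,l,s,ce=cv2.connectedComponentsWithStats(m.astype(np.uint8))
i=1+s[1:,4].argmax();Q=P[l==i];print(s[i],np.nanmean(Q,0));print(cv2.minAreaRect(Q[:,:2].astype(np.float32)))
print(cv2.boxPoints(cv2.minAreaRect(Q[:,:2].astype(np.float32))))
E
```

```text
350 205 [ 522.9 -121.3   89.2]
337 240 [427.6 -84.8  90.2]
374 240 [ 428.5 -184.6   85.1]
340 282 [ 319.8 -100.8   -1.1]
247 245 [423.1 161.1   2.6]
290 253 [400.5  39.7   5.3]
426 190 [ 584.9 -353.6   -4.1]
453 225 [ 4.822e+02 -4.260e+02 -4.000e-01]
375 228 [ 459.9 -186.8   92.3]
374 249 [ 399.8 -176.8  128.7]
390 255 [ 395.6 -242.6    3.3]
[ 300  182   96   68 4029] [ 498.13789374 -113.58253076   90.15963051]
((498.4958801269531, -114.12318420410156), (159.58175659179688, 239.0634765625), 8.316814422607422)
[[ 402.25427     -7.3899965]
 [ 436.834     -243.93933  ]
 [ 594.7375    -220.85637  ]
 [ 560.1577      15.692963 ]]
```

View pics/topz.png

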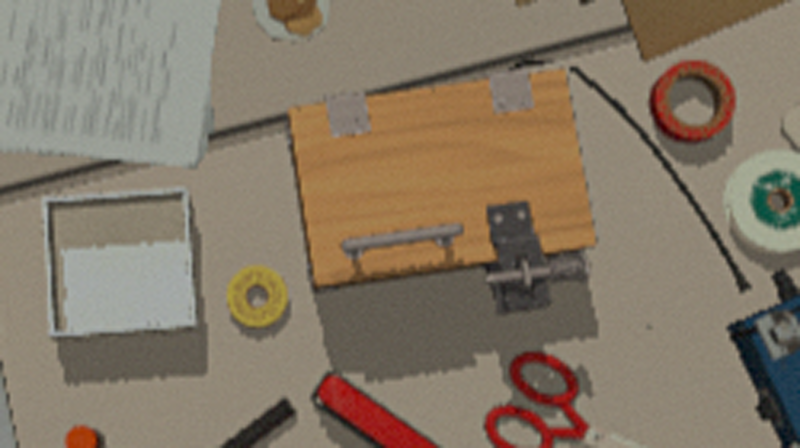

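The zoom shows:
- The chest is yawed about +8.3°.
- The handle bar is at zoom (345–462, 230–246).
- The pin lies with its nose at zoom (488,277) and its grip at about (567,270).
- The carton is at zoom (45–195, 190–335).

Next I'll turn the key points into positions and map the free space on the right.

```bash
python3 - <<'E'
from h import *
c=load('top0');P=pts(c)
f=lambda zx,zy:(210+(zx+.5)/3.2-.5,160+(zy+.5)/3.2-.5)
for n,zx,zy,h in [('barL',345,243,126),('barR',462,230,126),('noseL',488,278,119),('grip',568,270,119),('hexend',583,269,119),('staple',527,274,119),('cA',45,202,50),('cB',187,190,50),('cC',195,328,50),('cD',52,335,50),('lidFL',315,286,91),('lidFR',595,246,91),('lidBR',568,70,91),('lidBL',290,110,91),('cable',745,290,0),('scissTop',540,352,0),('roll',257,296,14),('red',340,375,10),('tape',693,102,25),('spool',780,200,20)]:
    print(n,plane(c,*f(zx,zy),h)[:2].round(1))
# height map right
Z=P[...,2]
for v in range(225,290,5): print(v,[int(np.nan_to_num(Z[v,u])) for u in range(370,452,4)], P[v,420,:2].round())
m=(abs(Z-124)<14);m[:180]=0;m[270:]=0;m[:,:300]=0;m[:,410:]=0
n,l,s,ce=cv2.connectedComponentsWithStats(m.astype(np.uint8))
for i in range(1,n):
    if s[i,4]>4: print(s[i],np.nanmean(P[l==i],0).round(1),np.nanmin(P[l==i],0).round(),np.nanmax(P[l==i],0).round())
E
```

```text
barL [434.8 -30.5]
barR [ 445.7 -126.1]
noseL [ 407.2 -147.6]
grip [ 413.9 -213.1]
hexend [ 414.8 -225.4]
staple [ 410.6 -179.5]
cA [479.2 222.7]
cB [490.  100.7]
cC [371.2  93. ]
cD [365.  214.4]
lidFL [403.1  -7.5]
lidFR [ 437.2 -241.7]
lidBR [ 587.7 -223.2]
lidBL [552.2  13. ]
cable [ 409.7 -392.6]
scissTop [ 354.5 -209.4]
roll [402.   39.9]
red [333.6 -32.6]
tape [ 574.2 -346.3]
spool [ 487.4 -421.1]
225 [94, 85, 96, 86, 86, 91, 88, 0, 2, -3, -1, -4, 0, 4, 0, -3, -1, 22, 14, 20, 23] [ 482. -331.]
230 [89, 93, 97, 88, 90, 93, 94, -2, 1, 0, 0, -6, 1, 4, 3, 31, -2, -3, 18, 23, 17] [ 467. -330.]
235 [111, 113, 118, 90, 89, 91, 93, 0, -2, -3, -3, 0, -4, 6, 0, 0, 32, 1, 3, 11, 19] [ 453. -330.]
240 [111, 85, 109, 14, 2, 111, -3, 4, 5, -2, -3, -6, -4, 2, 0, 0, -6, 26, -2, 1, -3] [ 440. -331.]
245 [124, 133, 122, 120, 125, 117, 121, -5, -3, 0, -5, 5, -1, -2, 0, 0, 0, -2, -2, -3, 0] [ 424. -328.]
250 [114, 121, 110, 0, -3, -3, 2, 0, 0, 0, -4, 5, -7, -2, -5, 3, 1, 1, 31, 0, 0] [ 411. -330.]
255 [111, 117, 114, 0, -2, 3, 0, -4, 0, 2, 0, -1, -3, -1, 1, 0, 2, 2, 2, -4, -6] [ 396. -329.]
260 [-5, 1, 0, -2, 4, 6, 3, -3, -4, 1, -6, 3, 0, -6, 1, 0, 5, 3, 65, 68, 71] [ 382. -329.]
265 [2, 1, 3, 2, 2, 0, 3, 0, 5, -1, 0, -2, 3, -7, -3, 0, 1, 10, 48, 65, 68] [ 368. -327.]
270 [4, 3, 13, 0, 0, 0, -5, -1, 0, 0, -2, -1, 3, -8, 2, -1, 0, 5, 20, 58, 68] [ 354. -328.]
275 [12, -4, 5, -1, 9, 0, -1, -1, -1, -1, 1, 0, -2, -3, -8, -2, 4, -3, -4, 44, 63] [ 340. -327.]
280 [0, 10, -2, -1, 0, 7, 1, -1, 0, -3, -4, 1, 1, 0, -2, -4, -8, -7, 2, 17, 46] [ 326. -327.]
285 [-3, -6, 12, 13, 9, 0, 4, 2, -3, 0, -1, -2, 3, 4, -1, -5, -7, -1, 0, 3, 45] [ 312. -325.]
[317 230  38   9 156] [438.5 -76.8 128.9] [ 428. -126.  121.] [450. -29. 136.]
[361 234  34  23 358] [ 412.6 -185.6  118.4] [ 383. -230.  110.] [ 441. -144.  137.]
```

>>> {"method": "drive_tool", "body": {"steps": [{"delta_pos": [24, 27, 0], "yaw": 0.124, "hand": 94}, {"delta_pos": [24, 27, 0], "yaw": 0.124, "hand": 94}, {"delta_pos": [24, 27, 0], "yaw": 0.124, "hand": 94}, {"delta_pos": [24, 27, 0], "yaw": 0.124, "hand": 94}, {"delta_pos": [24, 27, 0], "yaw": 0.124, "hand": 94}], "squeeze": 20}}

```text
clock: 0.57
eef_pos: [247.1, -398.8, 222.3]
eef_rot: [-3.141, -0.0, 0.858]
wrist_force: [1.0, -0.7, 0.5]
finger_gap: 93.8
```

>>> {"method": "drive_tool", "body": {"steps": [{"delta_pos": [24, 27, 0], "yaw": 0.124, "hand": 94}, {"delta_pos": [24, 27, 0], "yaw": 0.124, "hand": 94}, {"delta_pos": [24, 27, 0], "yaw": 0.124, "hand": 94}, {"delta_pos": [24, 27, 0], "yaw": 0.124, "hand": 94}, {"delta_pos": [24, 27, 0], "yaw": 0.124, "hand": 94}]}}

```text
clock: 0.98
eef_pos: [367.2, -263.7, 222.4]
eef_rot: [3.142, 0.0, 1.478]
wrist_force: [1.0, -0.3, -0.1]
finger_gap: 93.9
```

>>> {"method": "drive_tool", "body": {"steps": [{"delta_pos": [24, 27, 0], "yaw": 0.122, "hand": 94}, {"delta_pos": [24, 23, 0], "yaw": 0.122, "hand": 94}, {"delta_pos": [0, 0, 0], "yaw": 0, "hand": 94}, {"delta_pos": [0, 0, 0], "yaw": 0, "hand": 94}]}}

```text
clock: 1.32
eef_pos: [414.9, -214.3, 222.2]
eef_rot: [-3.141, -0.0, 1.718]
wrist_force: [0.2, 0.2, -0.6]
finger_gap: 93.7
```

```bash
python3 - <<'E'
from h import *
c=snap('wrist','w1');print(manip.read_state())
E
```

```text
{'clock': 1.3667, 'joints': array([-5.57266209e-01,  1.13977033e-01,  1.74599133e+00, -1.85188349e-04,
        1.28222328e+00, -7.02043529e-01]), 'qd': array([-0.03365502, -0.00920778,  0.00475475, -0.00104826, -0.00039615,
        0.00184324]), 'effort': array([  1.94244683, -41.37298465, -35.05295992,   0.11922842,
         0.05236556,  -0.1131791 ]), 'eef_pos': array([ 414.27675105, -215.08408492,  222.20231221]), 'eef_rot': array([-3.14102068e+00, -2.51293359e-04,  1.71562633e+00]), 'wrist_force': array([-0.03918276,  0.01037964,  0.74722519]), 'moment': array([-0.10506479, -0.05394272,  0.01974518]), 'finger_gap': 93.93460326842677}
```

View pics/w1.png

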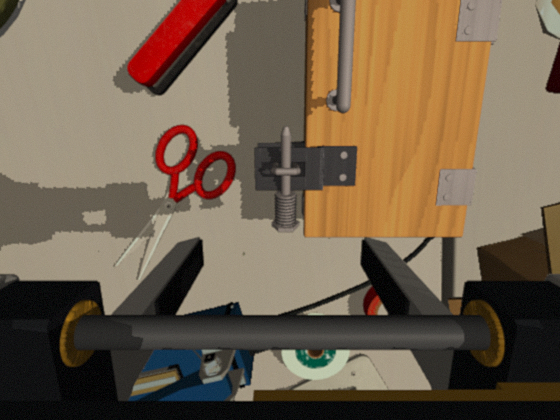

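The wrist view shows the pin's nose at (287,129), the ribbed grip at (286,193–222), the hexagon at (286,228), and the handle bar at x≈345.

```bash
python3 - <<'E'
from h import *
c=load('w1')
for n,u,v,h in [('nose',287,129,119),('grip',286,209,119),('gripTop',286,194,119),('hexend',286,230,119),('staple',282,171,125),('barR',345,105,126),('barTop',346,2,126),('lidFR',304,237,91),('lidBR',466,237,91)]:
    print(n,plane(c,u,v,h)[:2].round(1))
E
```

```text
nose [ 408.  -144.7]
grip [ 417.2 -210.3]
gripTop [ 415.2 -197.4]
hexend [ 420. -229.]
staple [ 408.9 -177.9]
barR [ 449.3 -120.4]
barTop [436.3 -51.6]
lidFR [ 440.  -242.5]
lidBR [ 594.7 -219.5]
```

>>> {"method": "drive_tool", "body": {"steps": [{"delta_pos": [2.5, 3, -30], "yaw": 0, "hand": 70}, {"delta_pos": [0, 0, -30], "yaw": 0, "hand": 60}, {"delta_pos": [0, 0, -20], "yaw": 0, "hand": 50}, {"delta_pos": [0, 0, -17], "yaw": 0, "hand": 40}, {"delta_pos": [0, 0, 0], "yaw": 0, "hand": 40}]}}

```text
clock: 1.78
eef_pos: [414.8, -212.5, 122.6]
eef_rot: [-3.138, -0.003, 1.713]
wrist_force: [-0.4, 0.1, -1.0]
finger_gap: 64.1
```

>>> {"method": "drive_tool", "body": {"steps": [{"delta_pos": [0, 0, 0], "yaw": 0, "hand": 10}, {"delta_pos": [0, 0, 0], "yaw": 0, "hand": 10}, {"delta_pos": [0, 0, 0], "yaw": 0, "hand": 10}, {"delta_pos": [0, 0, 0], "yaw": 0, "hand": 10}, {"delta_pos": [0, 0, 0], "yaw": 0, "hand": 10}], "squeeze": 15}}

```text
clock: 2.2
eef_pos: [417.0, -212.5, 126.2]
eef_rot: [3.141, 0.001, 1.716]
wrist_force: [0.1, 0.5, 0.4]
finger_gap: 30.9
```

```bash
python3 - <<'E'
from h import *
c=snap('wrist','w2');print(manip.read_state())
E
```

```text
{'clock': 2.25, 'joints': array([-5.49412260e-01,  2.28589247e-01,  1.85380314e+00, -4.12114867e-05,
        1.05826963e+00, -6.94250886e-01]), 'qd': array([ 1.45799599e-03,  4.01328698e-03,  3.63268992e-03,  5.20288182e-05,
       -1.27837005e-03,  7.27177139e-04]), 'effort': array([-8.29221332e-02, -4.46382022e+01, -3.08982503e+01,  3.92184360e-02,
        6.71346788e-02,  1.83802586e-03]), 'eef_pos': array([ 416.98894434, -212.41583268,  125.98469184]), 'eef_rot': array([3.14090042e+00, 6.23048865e-04, 1.71565493e+00]), 'wrist_force': array([ 0.15405776, -0.6802347 , -0.33543804]), 'moment': array([-0.04909839, -0.13313209,  0.02792073]), 'finger_gap': 26.867509151437677}
```

View pics/w2.png

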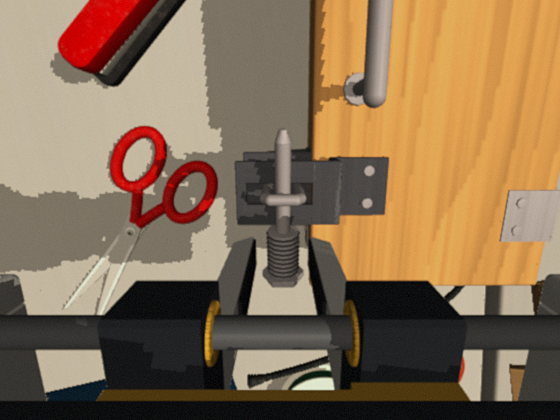

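The fingers straddle the ribbed grip, centred at about (283,255). I'll finish closing.

>>> {"method": "drive_tool", "body": {"steps": [{"delta_pos": [0, 0, 0], "yaw": 0, "hand": 10}, {"delta_pos": [0, 0, 0], "yaw": 0, "hand": 10}, {"delta_pos": [0, 0, 0], "yaw": 0, "hand": 10}, {"delta_pos": [0, 0, 0], "yaw": 0, "hand": 10}, {"delta_pos": [0, 0, 0], "yaw": 0, "hand": 10}]}}

```text
clock: 2.67
eef_pos: [416.9, -212.3, 125.5]
eef_rot: [3.142, 0.0, 1.716]
wrist_force: [0.2, 0.1, 0.7]
finger_gap: 17.9
```

>>> {"method": "drive_tool", "body": {"steps": [{"delta_pos": [1.5, -10, 0], "yaw": 0, "hand": 10}, {"delta_pos": [1.5, -10, 0], "yaw": 0, "hand": 10}, {"delta_pos": [1.5, -10, 0], "yaw": 0, "hand": 10}, {"delta_pos": [1.5, -10, 0], "yaw": 0, "hand": 10}]}}

```text
clock: 3.0
eef_pos: [423.0, -253.7, 125.4]
eef_rot: [-3.142, 0.0, 1.715]
wrist_force: [0.4, -0.2, -0.6]
finger_gap: 17.1
```

>>> {"method": "drive_tool", "body": {"steps": [{"delta_pos": [3, -20, 0], "yaw": 0, "hand": 10}, {"delta_pos": [1, -20, 0], "yaw": 0, "hand": 10}, {"delta_pos": [-10, -20, 0], "yaw": 0, "hand": 10}, {"delta_pos": [-10, -18, 0], "yaw": 0, "hand": 10}, {"delta_pos": [0, 0, -20], "yaw": 0, "hand": 10}]}}

```text
clock: 3.42
eef_pos: [406.7, -334.9, 108.0]
eef_rot: [3.138, 0.005, 1.713]
wrist_force: [0.0, 0.2, -0.4]
finger_gap: 17.4
```

```bash
python3 - <<'E'
from h import *
c=snap('wrist','w3');print(manip.read_state()['eef_pos'])
E
```

```text
[ 405.44554153 -332.0775087   102.46941059]
```

View pics/w3.png

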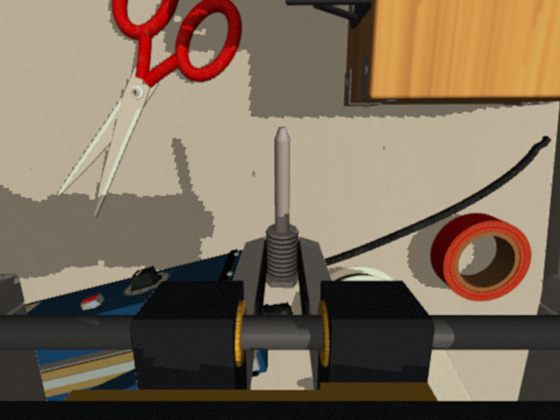

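The pin is fully out and level, with its nose at (282,130), and the table below is clear. Lowering it now.

>>> {"method": "drive_tool", "body": {"steps": [{"delta_pos": [0, 0, -30], "yaw": 0, "hand": 10}, {"delta_pos": [0, 0, -30], "yaw": 0, "hand": 10}, {"delta_pos": [0, 0, -15], "yaw": 0, "hand": 10}, {"delta_pos": [0, 0, -5], "yaw": 0, "hand": 10}, {"delta_pos": [0, 0, 0], "yaw": 0, "hand": 10}]}}

```text
clock: 3.88
eef_pos: [406.6, -330.2, 24.6]
eef_rot: [-3.14, -0.002, 1.716]
wrist_force: [0.1, -0.3, 0.2]
finger_gap: 17.2
```

>>> {"method": "drive_tool", "body": {"steps": [{"delta_pos": [0, 0, -2], "yaw": 0, "hand": 10}, {"delta_pos": [0, 0, -1], "yaw": 0, "hand": 10}, {"delta_pos": [0, 0, 0], "yaw": 0, "hand": 10}]}}

```text
clock: 4.13
eef_pos: [407.2, -330.7, 23.2]
eef_rot: [3.141, 0.001, 1.716]
wrist_force: [0.6, -1.2, 0.6]
finger_gap: 17.7
```

>>> {"method": "drive_tool", "body": {"steps": [{"delta_pos": [0, 0, -2], "yaw": 0, "hand": 10}, {"delta_pos": [0, 0, -1], "yaw": 0, "hand": 10}, {"delta_pos": [0, 0, 0], "yaw": 0, "hand": 10}]}}

```text
clock: 4.38
eef_pos: [407.3, -330.5, 20.4]
eef_rot: [3.141, 0.001, 1.716]
wrist_force: [-1.2, 2.4, 6.6]
finger_gap: 17.6
```

>>> {"method": "drive_tool", "body": {"steps": [{"delta_pos": [0, 0, 0], "yaw": 0, "hand": 22}, {"delta_pos": [0, 0, 0], "yaw": 0, "hand": 26}, {"delta_pos": [0, 0, 0], "yaw": 0, "hand": 34}, {"delta_pos": [0, 0, 0], "yaw": 0, "hand": 34}, {"delta_pos": [0, 0, 20], "yaw": 0, "hand": 34}]}}

```text
clock: 4.8
eef_pos: [405.5, -329.1, 36.9]
eef_rot: [-3.138, -0.004, 1.716]
wrist_force: [-0.6, 1.0, -1.4]
finger_gap: 33.6
```

>>> {"method": "drive_tool", "body": {"steps": [{"delta_pos": [0, 0, 41], "yaw": 0, "hand": 40}, {"delta_pos": [0, 0, 41], "yaw": 0, "hand": 40}, {"delta_pos": [0, 0, 41], "yaw": 0, "hand": 40}]}}

```text
clock: 5.05
eef_pos: [406.5, -329.9, 164.1]
eef_rot: [-3.141, -0.001, 1.716]
wrist_force: [0.5, -0.4, -0.1]
finger_gap: 40.4
```

```bash
python3 - <<'E'
from h import *
c=snap('wrist','w4');print(manip.read_state()['eef_pos'])
E
```

```text
[ 408.69338829 -331.97181245  172.4033633 ]
```

View pics/w4.png

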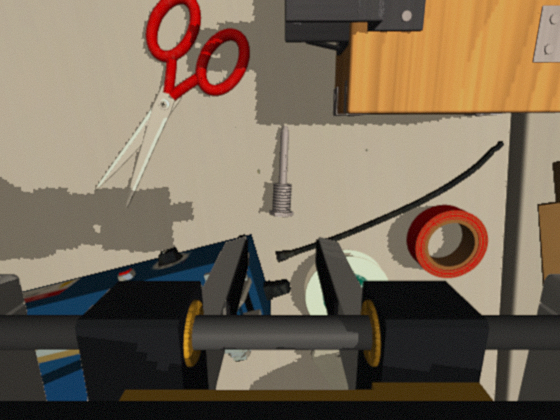

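The pin lies on the table at (283,125–215) px, clear of everything. Next, the handle at about (440,-78,126).

>>> {"method": "drive_tool", "body": {"steps": [{"delta_pos": [4.5, 36, 0], "yaw": 0, "hand": 50}, {"delta_pos": [4.5, 36, 0], "yaw": 0, "hand": 50}, {"delta_pos": [4.5, 36, 0], "yaw": 0, "hand": 50}, {"delta_pos": [4.5, 36, 0], "yaw": 0, "hand": 50}, {"delta_pos": [4.5, 36, 0], "yaw": 0, "hand": 50}]}}

```text
clock: 5.52
eef_pos: [429.2, -148.7, 162.3]
eef_rot: [3.141, 0.0, 1.715]
wrist_force: [0.1, 0.6, -0.5]
finger_gap: 50.2
```

>>> {"method": "drive_tool", "body": {"steps": [{"delta_pos": [4.5, 36, 0], "yaw": 0, "hand": 50}, {"delta_pos": [4.5, 37, 0], "yaw": 0, "hand": 50}, {"delta_pos": [0, 0, 0], "yaw": 0, "hand": 50}, {"delta_pos": [0, 0, 0], "yaw": 0, "hand": 50}]}}

```text
clock: 5.85
eef_pos: [438.5, -76.0, 162.4]
eef_rot: [3.141, 0.0, 1.719]
wrist_force: [1.1, 0.5, 0.6]
finger_gap: 49.9
```

```bash
python3 - <<'E'
from h import *
c=snap('wrist','w5');print(manip.read_state()['eef_pos'])
c=snap('top','top1')
E
```

```text
[438.42908848 -77.1750271  162.38451015]
```

View pics/w5.png

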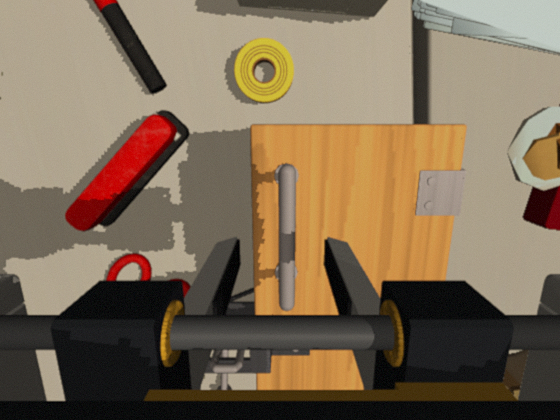

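```bash
python3 - <<'E'
from h import *
c=load('w5')
for u,v,h in [(288,165,126),(287,309,126),(288,237,126),(252,126,91),(465,126,91)]: print(plane(c,u,v,h).round(1))
E
```

```text
[434.4 -27.3 126. ]
[ 448.9 -126.2  126. ]
[441.5 -73.8 126. ]
[406.4  -7.9  91. ]
[554.9  14.3  91. ]
```

The bar runs from (288,165) to (287,309) px, so its centre is about (441,-77). Descending and gripping.

>>> {"method": "drive_tool", "body": {"steps": [{"delta_pos": [2.5, 0, -20], "yaw": 0, "hand": 40}, {"delta_pos": [0, 0, -16], "yaw": 0, "hand": 30}, {"delta_pos": [0, 0, 0], "yaw": 0, "hand": 5}, {"delta_pos": [0, 0, 0], "yaw": 0, "hand": 5}, {"delta_pos": [0, 0, 0], "yaw": 0, "hand": 5}], "squeeze": 15}}

```text
clock: 6.37
eef_pos: [441.1, -78.1, 127.2]
eef_rot: [3.141, 0.0, 1.715]
wrist_force: [-0.6, 0.1, -0.1]
finger_gap: 19.9
```

>>> {"method": "drive_tool", "body": {"steps": [{"delta_pos": [0, 0, 0], "yaw": 0, "hand": 5}, {"delta_pos": [0, 0, 0], "yaw": 0, "hand": 5}, {"delta_pos": [0, 0, 0], "yaw": 0, "hand": 5}, {"delta_pos": [0, 0, 0], "yaw": 0, "hand": 5}, {"delta_pos": [0, 0, 0], "yaw": 0, "hand": 5}]}}

```text
clock: 6.78
eef_pos: [441.9, -77.7, 127.5]
eef_rot: [3.138, 0.001, 1.716]
wrist_force: [5.2, -1.4, -1.9]
finger_gap: 10.1
```

```bash
python3 - <<'E'
import numpy as np
r=np.hypot(128,45);a0=np.arctan2(45,-128)
prev=None
for t in np.arange(0,1.86,.15):
    a=a0-t; d=r*np.cos(a)+128; p=np.array([d*np.cos(.147),d*np.sin(.147),r*np.sin(a)-45])
    if prev is not None: print(round(t,2),p.round(1),(p-prev).round(1))
    prev=p
E
```

```text
0.15 [ 8.1  1.2 18.6] [ 8.1  1.2 18.6]
0.3 [18.8  2.8 35.8] [10.7  1.6 17.2]
0.45 [32.   4.7 51.2] [13.2  1.9 15.4]
0.6 [47.3  7.  64.4] [15.3  2.3 13.2]
0.75 [64.3  9.5 75.2] [17.1  2.5 10.8]
0.9 [82.8 12.3 83.2] [18.5  2.7  8.1]
1.05 [102.2  15.1  88.4] [19.4  2.9  5.2]
1.2 [122.2  18.1  90.6] [20.   3.   2.2]
1.35 [142.3  21.1  89.7] [20.1  3.  -0.9]
1.5 [162.1  24.   85.9] [19.7  2.9 -3.9]
1.65 [181.   26.8  79. ] [18.9  2.8 -6.8]
1.8 [198.7  29.4  69.4] [17.7  2.6 -9.6]
```

>>> {"method": "drive_tool", "body": {"steps": [{"delta_pos": [3.5, 0.5, 9.5], "yaw": 0, "hand": 5}, {"delta_pos": [4.6, 0.7, 9.1], "yaw": 0, "hand": 5}, {"delta_pos": [5, 0.8, 8.8], "yaw": 0, "hand": 5}, {"delta_pos": [5.7, 0.8, 8.4], "yaw": 0, "hand": 5}], "squeeze": 20}}

```text
clock: 7.12
eef_pos: [459.5, -74.9, 162.8]
eef_rot: [-3.141, 0.001, 1.716]
wrist_force: [-1.9, -5.3, -6.1]
finger_gap: 10.3
```

>>> {"method": "drive_tool", "body": {"steps": [{"delta_pos": [6.4, 1, 8], "yaw": 0, "hand": 5}, {"delta_pos": [6.8, 1, 7.4], "yaw": 0, "hand": 5}, {"delta_pos": [7.4, 1.1, 6.9], "yaw": 0, "hand": 5}, {"delta_pos": [7.9, 1.2, 6.3], "yaw": 0, "hand": 5}]}}

```text
clock: 7.45
eef_pos: [486.8, -70.9, 192.4]
eef_rot: [-3.137, 0.001, 1.716]
wrist_force: [-18.1, -4.3, 13.5]
finger_gap: 10.4
```

>>> {"method": "drive_tool", "body": {"steps": [{"delta_pos": [8.3, 1.2, 5.7], "yaw": 0, "hand": 5}, {"delta_pos": [8.8, 1.3, 5.1], "yaw": 0, "hand": 5}, {"delta_pos": [9.1, 1.3, 4.4], "yaw": 0, "hand": 5}, {"delta_pos": [9.4, 1.4, 3.7], "yaw": 0, "hand": 5}]}}

```text
clock: 7.78
eef_pos: [523.7, -65.4, 211.6]
eef_rot: [-3.141, 0.001, 1.716]
wrist_force: [-8.5, -3.5, 8.0]
finger_gap: 10.5
```

>>> {"method": "drive_tool", "body": {"steps": [{"delta_pos": [9.6, 1.4, 3], "yaw": 0, "hand": 5}, {"delta_pos": [9.8, 1.5, 2.2], "yaw": 0, "hand": 5}, {"delta_pos": [10, 1.5, 1.5], "yaw": 0, "hand": 5}, {"delta_pos": [10, 1.5, 0.7], "yaw": 0, "hand": 5}]}}

```text
clock: 8.12
eef_pos: [563.4, -59.4, 218.5]
eef_rot: [3.142, 0.001, 1.716]
wrist_force: [-5.2, -2.3, 3.2]
finger_gap: 10.3
```

>>> {"method": "drive_tool", "body": {"steps": [{"delta_pos": [10, 1.5, -0.1], "yaw": 0, "hand": 5}, {"delta_pos": [10, 1.5, -0.8], "yaw": 0, "hand": 5}, {"delta_pos": [9.9, 1.5, -1.6], "yaw": 0, "hand": 5}, {"delta_pos": [9.8, 1.4, -2.3], "yaw": 0, "hand": 5}]}}

```text
clock: 8.45
eef_pos: [603.2, -53.4, 213.5]
eef_rot: [3.141, 0.001, 1.716]
wrist_force: [-3.5, -2.1, 3.7]
finger_gap: 10.5
```

>>> {"method": "drive_tool", "body": {"steps": [{"delta_pos": [9.6, 1.4, -3], "yaw": 0, "hand": 5}, {"delta_pos": [9.3, 1.4, -3.8], "yaw": 0, "hand": 5}, {"delta_pos": [9, 1.3, -4.5], "yaw": 0, "hand": 5}, {"delta_pos": [8.7, 1.3, -5.1], "yaw": 0, "hand": 5}]}}

```text
clock: 8.78
eef_pos: [640.1, -47.9, 196.4]
eef_rot: [3.141, 0.0, 1.716]
wrist_force: [-2.3, -2.5, 3.7]
finger_gap: 10.4
```

```bash
python3 - <<'E'
from h import *
c=snap('wrist','w6');print(manip.read_state())
c=snap('scene','s6')
E
```

```text
{'clock': 8.8333, 'joints': array([-1.31158555e-01,  5.29130972e-01,  1.26361093e+00, -5.35003642e-05,
        1.34751562e+00, -2.76124958e-01]), 'qd': array([-0.00330017, -0.02755779,  0.02926272,  0.00289682, -0.01824256,
       -0.00792709]), 'effort': array([  0.55216005, -69.23270702, -32.06291199,   0.36017315,
         1.78765856,  -0.07875177]), 'eef_pos': array([641.25869571, -47.68845693, 195.35021204]), 'eef_rot': array([3.14032233e+00, 4.14206248e-04, 1.71577428e+00]), 'wrist_force': array([ 7.73682678, -2.18343224,  1.95926854]), 'moment': array([-0.39350265, -1.44396601, -0.03799272]), 'finger_gap': 10.231928481569025}
```

View pics/w6.png

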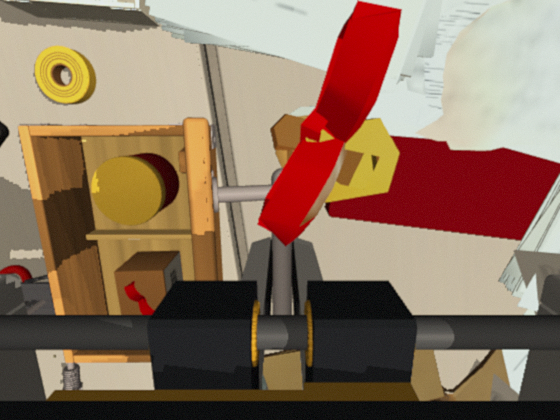

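View pics/s6.png

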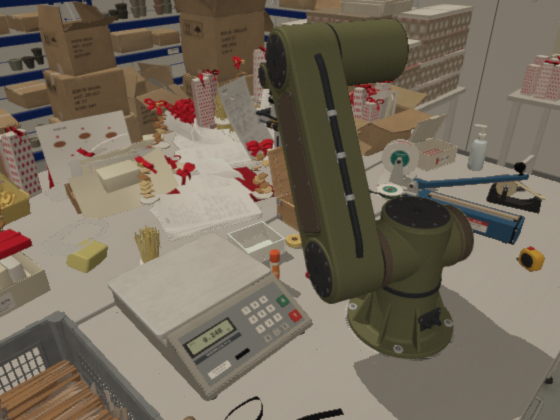

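The lid is open at about 1.8 rad. The tin is in the left bay at (130,190) px and the bow box in the right bay at about (150,285) px. A bow-topped figurine stands near the gripper at (340,150), so I'll release and rise straight up.

>>> {"method": "drive_tool", "body": {"steps": [{"delta_pos": [0, 0, 0], "yaw": 0, "hand": 22}, {"delta_pos": [0, 0, 0], "yaw": 0, "hand": 22}, {"delta_pos": [0, 0, 10], "yaw": 0, "hand": 22}, {"delta_pos": [0, 0, 20], "yaw": 0, "hand": 22}, {"delta_pos": [0, 0, 30], "yaw": 0, "hand": 22}]}}

```text
clock: 9.3
eef_pos: [638.6, -47.6, 255.2]
eef_rot: [-3.138, -0.001, 1.716]
wrist_force: [-0.9, -0.2, -0.5]
finger_gap: 22.1
```

>>> {"method": "drive_tool", "body": {"steps": [{"delta_pos": [0, 0, 40], "yaw": 0, "hand": 22}, {"delta_pos": [0, 0, 30], "yaw": 0, "hand": 22}, {"delta_pos": [-20, -10, 10], "yaw": -0.12, "hand": 40}, {"delta_pos": [-30, -20, 0], "yaw": -0.12, "hand": 60}, {"delta_pos": [-30, -20, 0], "yaw": -0.12, "hand": 72}]}}

```text
clock: 9.72
eef_pos: [558.5, -97.7, 337.1]
eef_rot: [3.14, -0.0, 1.351]
wrist_force: [0.0, -0.7, -0.5]
finger_gap: 38.1
```

```bash
python3 - <<'E'
from h import *
c=snap('top','t7');print(manip.read_state()['eef_pos'])
cv2.imwrite('pics/t7z.png',cv2.resize(c['frame'][160:300,210:460,::-1],None,fx=3.2,fy=3.2,interpolation=cv2.INTER_CUBIC))
E
```

```text
[ 554.46344761 -100.69570806  337.27223309]
```

View pics/t7z.png

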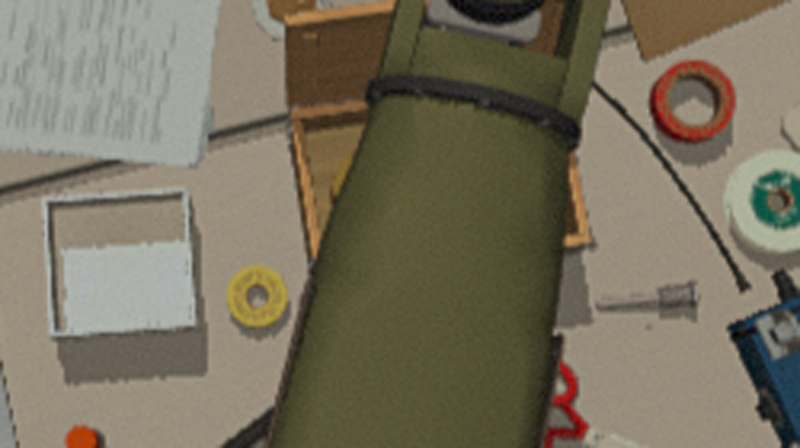

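The lid stands open by itself and the pin lies at zoom (600–695, 297). I'll turn the tool so the jaws lie along the chest's y, and look into the chest from in front.

>>> {"method": "drive_tool", "body": {"steps": [{"delta_pos": [-11.5, -8, 0], "yaw": -0.12, "hand": 72}, {"delta_pos": [-11.5, -8, 0], "yaw": -0.12, "hand": 72}, {"delta_pos": [-11.5, -8, 0], "yaw": -0.12, "hand": 72}, {"delta_pos": [-11.5, -8, 0], "yaw": -0.12, "hand": 72}, {"delta_pos": [-11.5, -8, 0], "yaw": -0.12, "hand": 72}]}}

```text
clock: 10.18
eef_pos: [501.2, -138.0, 336.9]
eef_rot: [3.141, -0.001, 0.75]
wrist_force: [0.1, -1.0, 0.1]
finger_gap: 71.3
```

>>> {"method": "drive_tool", "body": {"steps": [{"delta_pos": [-11.5, -8, -8], "yaw": -0.12, "hand": 72}, {"delta_pos": [-11.5, -8, -8], "yaw": -0.12, "hand": 72}, {"delta_pos": [-11.5, -8, -8], "yaw": -0.12, "hand": 72}, {"delta_pos": [-11.5, -8, -8], "yaw": -0.12, "hand": 72}, {"delta_pos": [-11.5, -8, -8], "yaw": -0.12, "hand": 72}]}}

```text
clock: 10.6
eef_pos: [443.8, -178.0, 296.4]
eef_rot: [3.141, -0.001, 0.15]
wrist_force: [-0.8, 0.4, 0.9]
finger_gap: 72.0
```

>>> {"method": "drive_tool", "body": {"steps": [{"delta_pos": [0, 0, 0], "yaw": 0, "hand": 72}, {"delta_pos": [0, 0, 0], "yaw": 0, "hand": 72}]}}

```text
clock: 10.77
eef_pos: [444.4, -177.8, 296.8]
eef_rot: [3.141, -0.001, 0.158]
wrist_force: [0.6, 0.5, 0.8]
finger_gap: 72.2
```

```bash
python3 - <<'E'
from h import *
c=snap('wrist','w8');print(manip.read_state())
E
```

```text
{'clock': 10.8167, 'joints': array([-4.56557427e-01,  8.89485267e-02,  1.59948404e+00,  2.10972520e-04,
        1.45204541e+00,  9.54874228e-01]), 'qd': array([ 0.01032058,  0.00750258, -0.00775312, -0.00219194, -0.00324892,
        0.00061937]), 'effort': array([-7.67397825e-01, -4.20302725e+01, -3.57713842e+01,  2.47028150e-02,
       -6.41969685e-02,  2.30471059e-01]), 'eef_pos': array([ 444.8158326 , -177.64378558,  296.94994576]), 'eef_rot': array([ 3.14111971e+00, -1.03088133e-03,  1.59340038e-01]), 'wrist_force': array([0.92293713, 0.51819014, 0.52934376]), 'moment': array([-0.04597907, -0.04479504, -0.06745922]), 'finger_gap': 72.11664868194255}
```

View pics/w8.png

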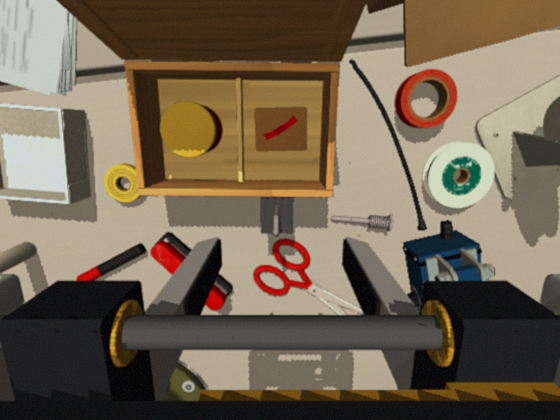

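The chest is open in view, with the tin at (188,129), the box at (255–307, 107–150) and the partition at x≈240. I'll measure the box top.

```bash
python3 - <<'E'
from h import *
c=load('w8');P=pts(c);Z=P[...,2]
cv2.imwrite('pics/w8z.png',cv2.resize(c['frame'][50:210,120:350,::-1],None,fx=3.4,fy=3.4,interpolation=cv2.INTER_CUBIC))
m=((Z>52)&(Z<74));m[:75]=0;m[185:]=0;m[:,:246]=0;m[:,322:]=0
n,l,s,ce=cv2.connectedComponentsWithStats(m.astype(np.uint8))
for i in range(1,n):
    if s[i,4]>100:
        Q=P[l==i];print(s[i],np.median(Q,0).round(1));
        # chest frame coords
        r=cv2.minAreaRect(Q[:,:2].astype(np.float32));print(r)
        rp=cv2.minAreaRect(np.argwhere(l==i)[:,::-1].astype(np.float32));
        print([plane(c,*q,63)[:2].round(1) for q in cv2.boxPoints(rp)])
for v in (115,128,142): print([int(np.nan_to_num(Z[v,u])) for u in range(236,340,4)])
for u in (265,280,295): print([int(np.nan_to_num(Z[v,u])) for v in range(60,200,4)])
E
```

```text
[ 254  107   53   44 2211] [ 512.2 -166.3   63.6]
((511.5860595703125, -166.0205535888672), (50.19396209716797, 61.722999572753906), 10.260580062866211)
[array([ 531.9, -131.4]), array([ 541.6, -191.9]), array([ 492.4, -200.7]), array([ 482.5, -138.2])]
[8, 26, 9, 8, 8, 61, 63, 63, 63, 64, 62, 62, 64, 63, 63, 63, 65, 63, 8, 8, 8, 7, 41, 78, 80, 80]
[8, 27, 9, 9, 9, 63, 65, 63, 62, 63, 63, 63, 69, 64, 62, 64, 64, 64, 9, 8, 9, 7, 46, 80, 80, 1]
[8, 27, 10, 8, 9, 64, 63, 63, 63, 64, 64, 64, 63, 63, 64, 63, 63, 63, 8, 7, 7, 10, 52, 80, 79, 0]
[85, 81, 80, 74, 43, 10, 8, 9, 8, 8, 9, 8, 62, 63, 63, 63, 65, 63, 63, 71, 63, 62, 63, 9, 10, 9, 8, 8, 8, 8, 10, 43, 72, 80, 80]
[85, 80, 81, 75, 45, 11, 9, 9, 7, 9, 9, 7, 63, 62, 63, 62, 63, 63, 67, 63, 62, 64, 64, 7, 7, 10, 10, 8, 8, 8, 10, 41, 70, 80, 0]
[85, 80, 80, 75, 46, 12, 9, 8, 10, 9, 8, 8, 64, 61, 0, 70, 62, 64, 62, 63, 63, 64, 64, 9, 9, 8, 8, 8, 9, 8, 7, 40, 68, 81, 80]
```

View pics/w8z.png

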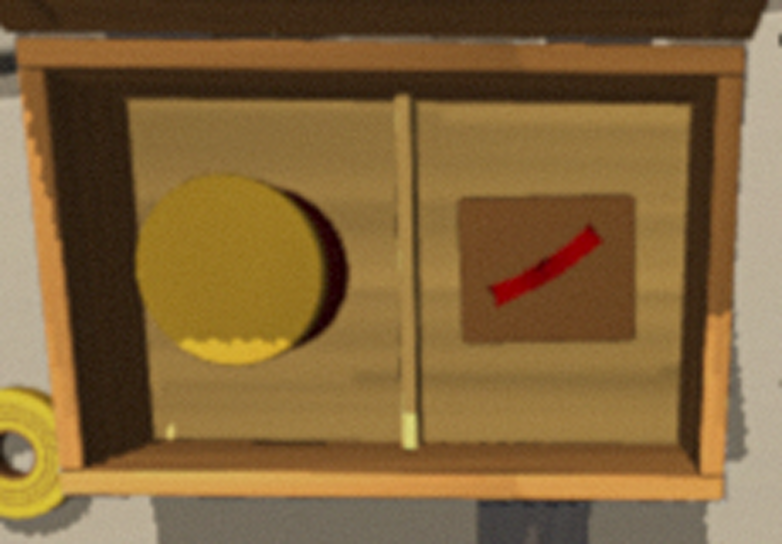

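The box top is at z≈63 and centred at (512,-166), with its 62 mm side along the chest's y. The text suggested the 50 mm side lies there, but the image is clear. With jaws along chest y, an opening of 74 mm fits between the wall and box, and tips at z≈30 stay above the partition. I'll go over it.

>>> {"method": "drive_tool", "body": {"steps": [{"delta_pos": [17, 3, -30], "yaw": 0, "hand": 74}, {"delta_pos": [17, 3, -35], "yaw": 0, "hand": 74}, {"delta_pos": [17, 3, -35], "yaw": 0, "hand": 74}, {"delta_pos": [16, 3, -35], "yaw": 0, "hand": 74}, {"delta_pos": [0, 0, -35], "yaw": 0, "hand": 74}]}}

```text
clock: 11.23
eef_pos: [514.1, -164.7, 124.8]
eef_rot: [3.141, -0.002, 0.161]
wrist_force: [0.4, -0.8, 0.3]
finger_gap: 73.9
```

>>> {"method": "drive_tool", "body": {"steps": [{"delta_pos": [0, 0, -20], "yaw": 0, "hand": 74}, {"delta_pos": [0, 0, 0], "yaw": 0, "hand": 74}, {"delta_pos": [0, 0, 0], "yaw": 0, "hand": 74}]}}

```text
clock: 11.48
eef_pos: [512.0, -165.4, 106.3]
eef_rot: [-3.141, 0.0, 0.159]
wrist_force: [0.0, -0.7, 0.7]
finger_gap: 74.1
```

```bash
python3 - <<'E'
from h import *
c=snap('wrist','w9');print(manip.read_state())
E
```

```text
{'clock': 11.5333, 'joints': array([-3.80817114e-01,  3.97670465e-01,  1.67492563e+00,  1.04679413e-04,
        1.06723894e+00,  1.03210523e+00]), 'qd': array([-0.00539016, -0.02693316, -0.00699814, -0.00200625, -0.00352896,
        0.00908872]), 'effort': array([ 1.49824410e-01, -5.16526794e+01, -2.94540632e+01,  4.81301523e-02,
       -1.24661308e-01, -3.76040186e-02]), 'eef_pos': array([ 512.49930521, -165.73512003,  107.55606302]), 'eef_rot': array([ 3.14076975e+00, -1.55577870e-03,  1.57824196e-01]), 'wrist_force': array([-0.29054951, -0.25943982,  0.30174331]), 'moment': array([-0.01992357, -0.02535754,  0.01221551]), 'finger_gap': 74.34639434897613}
```

View pics/w9.png

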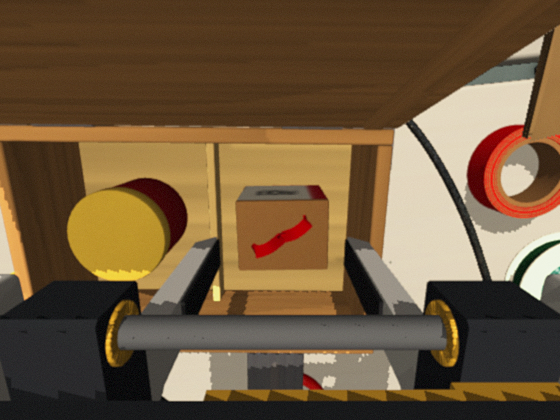

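The box is centred between the fingers: box mid at x≈283 px, finger mid at x≈282 px. Descending.

>>> {"method": "drive_tool", "body": {"steps": [{"delta_pos": [0, 0, -15], "yaw": 0, "hand": 74}, {"delta_pos": [0, 0, -15], "yaw": 0, "hand": 74}, {"delta_pos": [0, 0, -15], "yaw": 0, "hand": 74}, {"delta_pos": [0, 0, -10], "yaw": 0, "hand": 74}, {"delta_pos": [0, 0, -5], "yaw": 0, "hand": 74}], "squeeze": 10}}

```text
clock: 11.95
eef_pos: [512.0, -165.9, 46.5]
eef_rot: [3.141, -0.001, 0.156]
wrist_force: [-0.4, -0.3, 0.4]
finger_gap: 74.1
```

>>> {"method": "drive_tool", "body": {"steps": [{"delta_pos": [0, 0, 0], "yaw": 0, "hand": 66}, {"delta_pos": [0, 0, 0], "yaw": 0, "hand": 62}, {"delta_pos": [0, 0, 0], "yaw": 0, "hand": 56}, {"delta_pos": [0, 0, 0], "yaw": 0, "hand": 56}, {"delta_pos": [0, 0, 0], "yaw": 0, "hand": 56}]}}

```text
clock: 12.37
eef_pos: [512.0, -166.0, 47.0]
eef_rot: [3.141, -0.002, 0.156]
wrist_force: [-0.7, -0.3, 6.5]
finger_gap: 62.1
```

>>> {"method": "drive_tool", "body": {"steps": [{"delta_pos": [0, 0, 3], "yaw": 0, "hand": 52}, {"delta_pos": [0, 0, 8], "yaw": 0, "hand": 52}, {"delta_pos": [0, 0, 15], "yaw": 0, "hand": 52}, {"delta_pos": [0, 0, 20], "yaw": 0, "hand": 52}, {"delta_pos": [0, 0, 20], "yaw": 0, "hand": 52}], "squeeze": 12}}

```text
clock: 12.78
eef_pos: [511.2, -165.7, 113.1]
eef_rot: [-3.141, 0.0, 0.156]
wrist_force: [-0.1, -0.3, -0.9]
finger_gap: 61.9
```

>>> {"method": "drive_tool", "body": {"steps": [{"delta_pos": [0, 0, 25], "yaw": 0, "hand": 52}, {"delta_pos": [0, 0, 25], "yaw": 0, "hand": 52}, {"delta_pos": [0, 0, 15], "yaw": 0, "hand": 52}, {"delta_pos": [0, 0, 0], "yaw": 0, "hand": 52}]}}

```text
clock: 13.12
eef_pos: [512.6, -166.2, 180.9]
eef_rot: [3.139, -0.005, 0.156]
wrist_force: [-0.1, 0.5, -0.2]
finger_gap: 61.9
```

```bash
python3 - <<'E'
from h import *
c=snap('wrist','w10');print(manip.read_state())
c=load('top0')
f=lambda zx,zy:(210+(zx+.5)/3.2-.5,160+(zy+.5)/3.2-.5)
C=np.array([plane(c,*f(*q),50)[:2] for q in [(43,202),(187,188),(197,329),(51,337)]]);print(C.round(1),C.mean(0),cv2.minAreaRect(C.astype(np.float32)))
for n in ('top0','w8'):
    c=load(n);P=pts(c);m=abs(P[...,2]-50)<8
    m&=(P[...,0]>340)&(P[...,0]<510)&(P[...,1]>70)&(P[...,1]<245);Q=P[m];print(n,len(Q),cv2.minAreaRect(Q[:,:2].astype(np.float32)))
E
```

```text
{'clock': 13.1667, 'joints': array([-3.81536142e-01,  3.11820639e-01,  1.61095339e+00,  1.57284924e-05,
        1.21568405e+00,  1.03338819e+00]), 'qd': array([-0.00122506,  0.04107187,  0.04443459,  0.00052652, -0.02629251,
       -0.00051514]), 'effort': array([ 3.16671410e-02, -5.54215801e+01, -3.62535954e+01,  5.24889305e-02,
        4.17552637e-01,  5.02512489e-05]), 'eef_pos': array([ 511.92347868, -165.94144885,  178.63950932]), 'eef_rot': array([ 3.14000071e+00, -2.70028003e-03,  1.55868699e-01]), 'wrist_force': array([-0.29237626,  0.1588462 , -1.34096433]), 'moment': array([0.01539778, 0.01224812, 0.03870416]), 'finger_gap': 62.130380205091434}
[[479.2 224.4]
 [491.8 100.7]
 [370.3  91.3]
 [363.3 215.2]] [426.15541624 157.91100808] ((426.24542236328125, 157.96499633789062), (121.83197021484375, 124.3396987915039), 4.439976215362549)
top0 291 ((436.2642517089844, 155.39596557617188), (138.17404174804688, 135.54737854003906), 4.103462219238281)
w8 1217 ((438.88861083984375, 141.79788208007812), (138.51681518554688, 96.3722152709961), 2.2674145698547363)
```

View pics/w10.png

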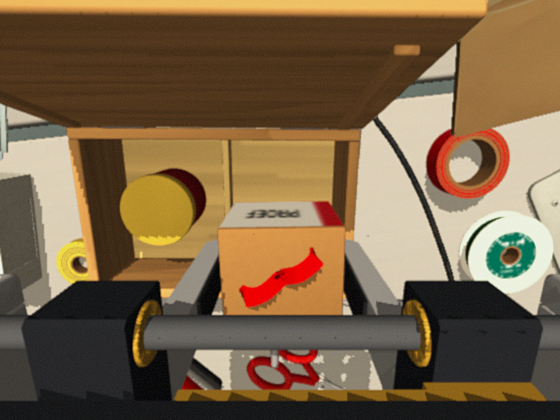

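The box is held upright. The carton centre is about (426,158) with yaw about 0.07. I'll check the heights around the carton for body clearance.

```bash
python3 - <<'E'
from h import *
c=load('top0');P=pts(c);x,y,z=P[...,0],P[...,1],P[...,2]
for a,b in [(330,530),(480,620)]:
  for lo,hi in [(0,60),(60,90),(225,250),(250,290),(290,340)]:
    m=(x>a)&(x<b)&(y>lo)&(y<hi);print(a,b,lo,hi,np.nanpercentile(z[m],[50,99]).round())
m=(x>340)&(x<370)&(y>100)&(y<220);print(np.nanpercentile(z[m],[50,99]))
E
```

```text
330 530 0 60 [ 0. 91.]
330 530 60 90 [-1. 61.]
330 530 225 250 [-1. 72.]
330 530 250 290 [ 2. 97.]
330 530 290 340 [89. 98.]
480 620 0 60 [-2. 93.]
480 620 60 90 [-1. 72.]
480 620 225 250 [68. 76.]
480 620 250 290 [68. 78.]
480 620 290 340 [71. 84.]
[-0.05369553 51.46228279]
```

>>> {"method": "drive_tool", "body": {"steps": [{"delta_pos": [-10, 15, 0], "yaw": 0, "hand": 52}, {"delta_pos": [-14, 30, 0], "yaw": 0, "hand": 52}, {"delta_pos": [-14, 35, 0], "yaw": 0, "hand": 52}, {"delta_pos": [-14, 35, 0], "yaw": 0, "hand": 52}, {"delta_pos": [-14, 35, 0], "yaw": -0.02, "hand": 52}]}}

```text
clock: 13.58
eef_pos: [443.8, -14.5, 175.7]
eef_rot: [-3.141, 0.002, 0.135]
wrist_force: [1.2, 1.5, -0.4]
finger_gap: 62.2
```

>>> {"method": "drive_tool", "body": {"steps": [{"delta_pos": [-10, 35, 0], "yaw": -0.02, "hand": 52}, {"delta_pos": [-10, 35, 0], "yaw": -0.02, "hand": 52}, {"delta_pos": [0, 35, 0], "yaw": -0.02, "hand": 52}, {"delta_pos": [0, 35, 0], "yaw": 0, "hand": 52}, {"delta_pos": [0, 20, 0], "yaw": 0, "hand": 52}]}}

```text
clock: 14.0
eef_pos: [424.4, 146.8, 176.0]
eef_rot: [-3.142, 0.001, 0.077]
wrist_force: [0.2, -0.8, -0.5]
finger_gap: 62.1
```

>>> {"method": "drive_tool", "body": {"steps": [{"delta_pos": [0, 12, 0], "yaw": 0, "hand": 52}, {"delta_pos": [0, 0, 0], "yaw": 0, "hand": 52}, {"delta_pos": [0, 0, 0], "yaw": 0, "hand": 52}]}}

```text
clock: 14.25
eef_pos: [424.9, 156.2, 176.0]
eef_rot: [3.141, 0.002, 0.077]
wrist_force: [-0.1, -0.6, -1.1]
finger_gap: 62.1
```

```bash
python3 - <<'E'
from h import *
c=snap('wrist','w11');print(manip.read_state()['eef_pos'],manip.read_state()['finger_gap'])
c=snap('top','t11')
cv2.imwrite('pics/t11z.png',cv2.resize(c['frame'][160:300,170:420,::-1],None,fx=3.2,fy=3.2,interpolation=cv2.INTER_CUBIC))
E
```

```text
[425.07840945 155.70331285 176.19395289] 62.29174581265509
```

View pics/w11.png

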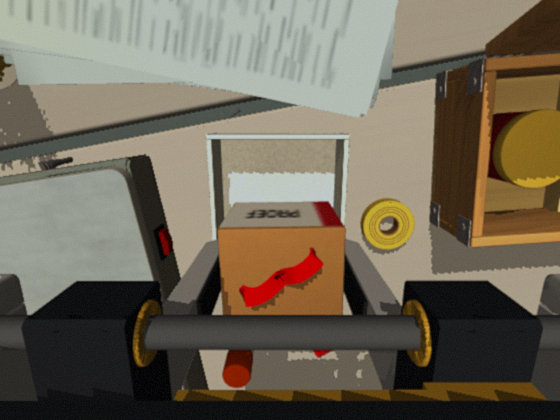

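View pics/t11z.png

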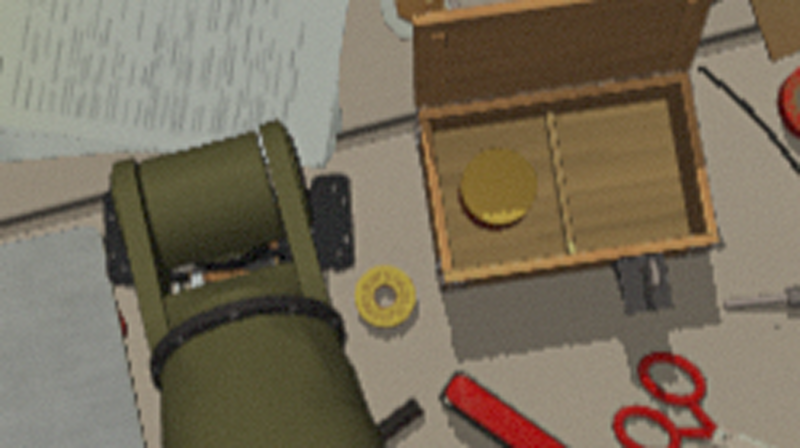

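The carton's rear rim is seen at (208–349, 135) px and the left wall at x≈212. I'll cross-check its centre.

```bash
python3 - <<'E'
from h import *
c=load('w11')
a=plane(c,208,134,50);b=plane(c,349,134,50);print(a.round(1),b.round(1),np.linalg.norm(a-b))
d=(b-a)/np.linalg.norm(b-a);n=np.array([d[1],-d[0],0]); n=n if n[0]<0 else -n
print((a+b)/2+60*n, np.arctan2(-d[0]*-1,-d[1]))
E
```

```text
[484.7 224.9  50. ] [494.2 101.9  50. ] 123.27833557594019
[429.59607978 158.7922585   50.        ] 0.07685334722424951
```

>>> {"method": "drive_tool", "body": {"steps": [{"delta_pos": [3, 2.5, -30], "yaw": 0, "hand": 52}, {"delta_pos": [0, 0, -35], "yaw": 0, "hand": 52}, {"delta_pos": [0, 0, -30], "yaw": 0, "hand": 52}, {"delta_pos": [0, 0, -18], "yaw": 0, "hand": 52}, {"delta_pos": [0, 0, -8], "yaw": 0, "hand": 52}]}}

```text
clock: 14.77
eef_pos: [427.3, 157.4, 53.4]
eef_rot: [3.141, 0.004, 0.074]
wrist_force: [-0.6, 0.1, -0.4]
finger_gap: 61.9
```

>>> {"method": "drive_tool", "body": {"steps": [{"delta_pos": [0, 0, -3], "yaw": 0, "hand": 52}, {"delta_pos": [0, 0, -2], "yaw": 0, "hand": 52}, {"delta_pos": [0, 0, -1], "yaw": 0, "hand": 52}, {"delta_pos": [0, 0, 0], "yaw": 0, "hand": 52}]}}

```text
clock: 15.1
eef_pos: [429.0, 158.7, 50.8]
eef_rot: [-3.141, -0.002, 0.076]
wrist_force: [0.3, -0.7, 0.1]
finger_gap: 62.1
```

>>> {"method": "drive_tool", "body": {"steps": [{"delta_pos": [0, 0, -2], "yaw": 0, "hand": 52}, {"delta_pos": [0, 0, -2], "yaw": 0, "hand": 52}, {"delta_pos": [0, 0, -1], "yaw": 0, "hand": 52}, {"delta_pos": [0, 0, 0], "yaw": 0, "hand": 52}]}}

```text
clock: 15.43
eef_pos: [428.4, 158.7, 44.9]
eef_rot: [3.142, 0.0, 0.076]
wrist_force: [-0.3, 0.1, -0.2]
finger_gap: 61.9
```

>>> {"method": "drive_tool", "body": {"steps": [{"delta_pos": [0, 0, -1], "yaw": 0, "hand": 52}, {"delta_pos": [0, 0, -1], "yaw": 0, "hand": 52}, {"delta_pos": [0, 0, 0], "yaw": 0, "hand": 52}]}}

```text
clock: 15.68
eef_pos: [428.5, 158.8, 43.0]
eef_rot: [-3.142, -0.0, 0.076]
wrist_force: [-0.2, 1.0, 0.0]
finger_gap: 62.2
```

>>> {"method": "drive_tool", "body": {"steps": [{"delta_pos": [0, 0, -0.5], "yaw": 0, "hand": 52}, {"delta_pos": [0, 0, -0.5], "yaw": 0, "hand": 52}, {"delta_pos": [0, 0, 0], "yaw": 0, "hand": 52}]}}

```text
clock: 15.93
eef_pos: [428.8, 158.8, 42.7]
eef_rot: [-3.142, -0.001, 0.076]
wrist_force: [-4.3, -1.5, 12.8]
finger_gap: 62.3
```

Firm contact with the carton floor at TCP 42.7, where 43 was predicted. Releasing.

>>> {"method": "drive_tool", "body": {"steps": [{"delta_pos": [0, 0, 0.5], "yaw": 0, "hand": 63}, {"delta_pos": [0, 0, 0], "yaw": 0, "hand": 65}, {"delta_pos": [0, 0, 0], "yaw": 0, "hand": 68}, {"delta_pos": [0, 0, 0], "yaw": 0, "hand": 72}, {"delta_pos": [0, 0, 0], "yaw": 0, "hand": 74}]}}

```text
clock: 16.35
eef_pos: [428.4, 158.7, 42.3]
eef_rot: [3.142, 0.0, 0.076]
wrist_force: [-0.2, -0.4, 0.5]
finger_gap: 73.7
```

>>> {"method": "drive_tool", "body": {"steps": [{"delta_pos": [0, 0, 5], "yaw": 0, "hand": 74}, {"delta_pos": [0, 0, 20], "yaw": 0, "hand": 74}, {"delta_pos": [0, 0, 35], "yaw": 0, "hand": 74}, {"delta_pos": [0, 0, 40], "yaw": 0, "hand": 74}, {"delta_pos": [0, 0, 40], "yaw": 0, "hand": 74}]}}

```text
clock: 16.77
eef_pos: [427.8, 158.6, 184.3]
eef_rot: [3.141, 0.001, 0.076]
wrist_force: [0.3, 0.3, -0.2]
finger_gap: 74.1
```

>>> {"method": "drive_tool", "body": {"steps": [{"delta_pos": [-30, 0, 20], "yaw": 0, "hand": 74}, {"delta_pos": [-30, 0, 0], "yaw": 0, "hand": 74}, {"delta_pos": [0, 0, 0], "yaw": 0, "hand": 74}, {"delta_pos": [0, 0, 0], "yaw": 0, "hand": 74}]}}

```text
clock: 17.1
eef_pos: [368.0, 158.8, 203.3]
eef_rot: [-3.141, -0.002, 0.077]
wrist_force: [0.3, -0.6, -0.5]
finger_gap: 74.0
```

```bash
python3 - <<'E'
from h import *
c=snap('wrist','w12');print(manip.read_state()['eef_pos'],manip.read_state()['clock'])
P=pts(c);Z=P[...,2]
m=abs(Z-59)<4; m&=(P[...,0]>380)&(P[...,0]<475)&(P[...,1]>110)&(P[...,1]<205)
Q=P[m];print(np.median(Q,0),cv2.minAreaRect(Q[:,:2].astype(np.float32)))
E
```

```text
[368.59719194 158.80521321 202.92132729] 17.15
[429.20913316 158.6870222   59.51474441] ((428.27874755859375, 158.34620666503906), (50.24256896972656, 62.2598876953125), 5.18471622467041)
```

View pics/w12.png

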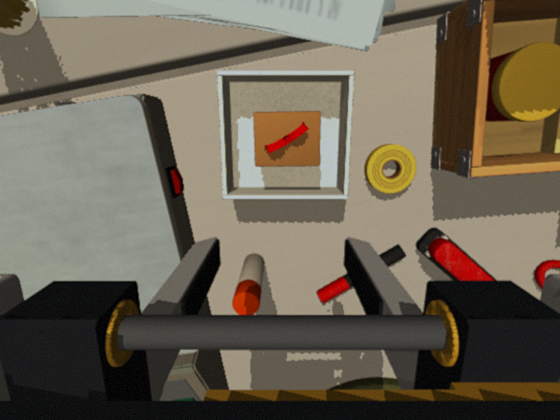

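The box stands level at the carton's centre: box px (254–320, 112–165), top z 59.5, expected 59. One last check of the lid and pin, then I hand in.

```bash
python3 - <<'E'
from h import *
c=snap('top','t13');P=pts(c)
cv2.imwrite('pics/t13z.png',cv2.resize(c['frame'][150:300,210:460,::-1],None,fx=3.2,fy=3.2,interpolation=cv2.INTER_CUBIC))
x,y,z=P[...,0],P[...,1],P[...,2]
m=(x>560)&(x<660)&(y>-210)&(y<0)&(z>150);print('lid max z',np.nanpercentile(z[m],[50,99]) if m.any() else None)
m=(x>380)&(x<430)&(y>-350)&(y<-250);print('pin z',np.nanpercentile(z[m],99))
E
```

```text
lid max z [204.42861868 263.52651589]
pin z 24.047457039187336
```

View pics/t13z.png

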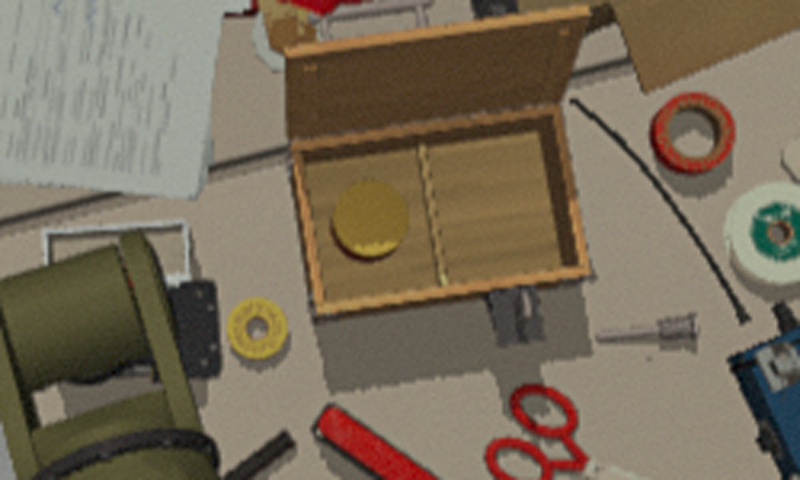

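The lid stands open, the tin is in its bay at zoom (370,220), the pin is on the table at zoom (600–697, 328), and the other things are where they were.

```bash
python3 -c "
from cell import manip
print(manip.sign_off())"
```

```text
the job is handed in; nothing more can be done
None
```

The job is done and handed in at about 17 s on the robot's clock. I pulled the pin and laid it on the table to the right of the chest. Then I swung the lid up to about 1.8 rad, where it stays by itself, and set the bow-topped box down on the carton floor with light contact.

**Last checks:**
- **Box:** it stands upright at (428,158), within about 2 mm of the carton's centre. Its top is at z 59.5, against 59 expected.
- **Chest and pin:** the lid is standing open, the tin is still in its bay, and the pin is lying clear of both chest and carton.
- **Other things:** in the last pictures the tape roll, gold roll and tools look unmoved. The tie jar was not in the area I checked at the end.
- **Forces:** the highest wrist reading was about 20 N, while swinging the lid.

**One disagreement:** the box's 62 mm side lay along the chest's y axis, where the description put the 50 mm side. I gripped it by what the cameras measured.

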